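Draw the sample cabinet's sash down with the hook pole

ROBOT

A 6-joint arm with a two-finger parallel gripper is mounted at the origin on a cart in front of the work surface, level with it; the furniture and walls round the work are solid. World frame = base frame: x ahead of the robot, y to its left, z up, the work surface at z = 0. Lengths are in m, angles in rad, forces in N, time in s.
With the tool pointing down it reaches from about 0.375 to 0.75 m from the base axis. Payload 9 kg.
Tool frame: the origin (TCP) lies at the very end of the fingers, on their centre line; the grasp point (between the pads) lies 19 mm behind it; z points along the fingers, y is the line along which they close (so a half turn about z gives the same grasp; the last joint's range is limited). The gripper opens to 85 mm and grips with 20 to 120 N. Pads are 22 mm wide; open, the fingers measure 114 mm over their backs; the gripper's body (76 mm by 85 mm) begins 54 mm behind the grasp point. The pads swing forward as they close: fully open they stand 13 mm farther back than shut.
Start: joints at [1.053, 0.104, 0.097, 1.564, 0, 1.353], TCP at [0.177, 0.573, 0.231] pointing down, gripper open.
Joint ranges: [-2.99, 2.99], [-0.84, 1.86], [-1.1, 1.16], [-1.84, 2.11], [-1.51, 1.56], [-3.14, 3.14]. Speed limits (rad/s): [2.22, 2.22, 2.57, 3.14, 3.14, 3.14].

INTERFACE

Orientations are given as a unit quaternion [x, y, z, w].
In Python, from station import robot, viewer, hand_in gives the robot as it stands. The module is installed in compiled form; this text tells all that it offers.
- The arm moves only by the shell command python3 -m crank 'ROWS'. ROWS is a JSON list of rows, 1 to 12 of them, each of 5 numbers: dx, dy, dz in m, then a turn about the tool's z in rad, then the finger opening in m; each row shifts and turns the commanded pose from where the row before left it, along the tool's axes as they then stand; what a row does not reach is not made up. A row lasts 1/12 s, in which the tool goes at most 0.0417 m and 0.125 rad, less where a joint would pass 70% of its speed; a pose out of reach is approached as far as the arm can. The fingers move at their own pace and stop on an object; the grip force is fixed at half the most. Time passes only in rows, so rows that do not move let the fingers close. It prints the time, the measured TCP pose, the force, the opening and the grip force at its end.
- robot.state(): the state, without advancing time (a new reading comes with each control period).
- viewer.camera(name): name is "side" or "top" or "wrist"; returns a dict with "img" (480x640x3 uint8, blue, green, red), "fx", "fy", "cx", "cy" (pixels), "rvec" (rotation vector, rad) and "tvec" (3), from world to camera coordinates, as OpenCV has them; the wrist camera has in their place "tool_from_camera" (4x4, takes a point from camera to tool coordinates, whose origin is the TCP and whose axes are the flange's). Camera axes: x right, y down, z forward; pixel columns grow to the right and rows downward; lengths in m; the calibration is good to about 2 mm. A picture is of the moment at which its call begins: read the wrist's pose just before it. There is no depth.
- hand_in(): hands the job in; it is judged then, once.
The state is a dict: "clock": time; "joint_pos": joint angles; "qvel": joint speeds; "tau": joint torques, N m; "tcp_pos": TCP position; "ee_rot": TCP orientation; "wrist_force": force on the tool from outside, world axes, zero at the start; "ft_torque": the same for the moment, N m; "grip_width": finger opening in m; "gripper_force": force on a finger pad.
Only numpy, scipy, OpenCV 4.12 (cv2) and the standard library are available. Lean on these libraries where they do the work, as an engineer would, in place of code of your own. Each camera call takes 0.05 s, during which the arm holds its last target. There are 200 camera calls.

TASK

The sample cabinet has been wiped clean, so shut it without touching it or its sash with the gripper: take the hook pole from its rest, hook it into the brass ring at the top of the sloping sash, and draw the sash gently down the slope until its roller catch snaps in and holds it at the rubber sill. Do not force the sash or let it fly back up, and disturb nothing else. Then unhook and lay the pole back in its rest as you found it.

Things in the scene. Friction and masses are not known exactly. Their poses are not given: they have to be found in the camera images.
- cabinet: Small white and clear sample cabinet, fixed, 125 wide (y) x 190 deep (x) x 291 mm high; origin at the centre of its underside, +x to its back. Front lip at x = -95, z = 120 mm; from there the front slopes up to the back at 42 degrees. Only the pole may touch it. Over 20 N between hook and ring is forcing it (a 16 N pull already wedges to that). Roller catch: on the sill, right of the middle.
- sash (a joint): Travel (m) of the clear sash down the slope: 0 = parked at the top (start), growing as it is drawn down. A damped balance spring pulls it back up, 2 N at the top, 3 N at the bottom, friction 0.5 N: it stays down only when caught. The seal stops it anywhere from 0.088 to 0.119: the catch and sill unit is adjustable and not measured, so feel for it. Caught, it rests 0 to 2 mm short of the seal.
- ring (a point): Centre of the brass pull ring at the sash's top (moves with it); opening 18.6 mm, wire 5 mm. Frame: x up the slope, y to the cabinet's left, z square off the slope; the ring lies in x-y, 40 mm off the slope, on a stem at its +x side (sash 10 mm thick below). Catch: 13 mm before the seal the pull rises by 5 to 11 N, then falls off as the sash snaps in; the seal takes it past 20 N within 1.5 mm.
- pole: Loose hook pole, 0.1 to 0.18 kg: blue handle 16 mm wide (y: grip these flats), 24 mm high (z), x = -70 to +60 mm, origin at its grip point; then a steel shaft, 8 mm thick, along +x, ending at x = 190 in a hook of 7 mm wire bent to -z. At rest it slants up at 42 degrees like the sash, hook high and pointing down; gripped at the origin from straight above it can keep that slant.
- hook_tip (a point): Middle of the hook's rounded end, at (184, 0, -28) mm in the pole's frame; the bend is at x = 190, and the shaft's axis is 28 mm above the tip.
- rest: Fixed grey pole rest, base 165 x 66 x 10 mm, origin at the centre of its underside, z up, x towards the resting pole's hook end. A black cradle, open at the top, with an end wall, takes the lowest 23 mm of the handle (5 mm of play across); an open steel fork, 16 mm wide at the mouth, takes the shaft 100 mm up from the grip point. Highest point of the fork about 165 mm.
- seat (a point): Where the pole's origin lies when it is home in its rest: (-20, 0, 85) mm in the rest's frame.
- vial: Bystander: small pink-capped vial, 23 x 23 x 72 mm, standing; origin under its centre.
- dropper: Bystander: brown dropper bottle, 33 x 34 x 102 mm, standing; origin under its centre.
- timer_box: Bystander: white timer lying flat, 58 x 64 x 16 mm; origin under its centre.
- swabs: Bystander: clear pot of cotton swabs, 77 x 77 x 80 mm; origin under its centre.

How it is judged:
On the way, in this order (a step that is already met when the one before it is completed fails the run):
1. the pole's hook is in the ring (z of hook_tip in the frame of ring between -0.034 and -0.006 m and x of hook_tip in the frame of ring between -0.014 and 0.011 m and y of hook_tip in the frame of ring between -0.011 and 0.011 m), for 0.1 s.
2. the sash is drawn down with the hook still in the ring (value of joint sash above 0.083 m and z of hook_tip in the frame of ring below -0.004 m and distance between hook_tip and ring below 0.04 m), for 0.1 s.
At the end, for the whole second after the job is handed in: The sash is down and stays there by itself (travel over 83 mm, still), held by its catch; the pole lies still in its rest, its grip point within 12 mm of the seat, its slant within about 5 degrees of the rest's and its y axis within 0.15 rad of the rest's (value of joint sash above 0.083 m and velocity of joint sash between -0.01 and 0.01 m/s and distance between pole and seat below 0.012 m and angle between the x axis of pole and the z axis of rest, either way round between 0.74 and 0.93 rad and angle between the y axis of pole and the y axis of rest, either way round below 0.15 rad and linear speed of pole below 0.02 m/s); the robot touches nothing.
It fails at once if the pole presses or pulls on the cabinet or its sash with more than 20 N (contact force between pole and cabinet above 20 N).
It fails at once if the gripper or the arm touches the cabinet or its sash (contact force between any of the fingers, the arm and cabinet above 0.5 N).
It fails at once if the sash flies back up (velocity of joint sash below -0.12 m/s).
It fails at once if a bystander is moved more than 20 mm (distance of any of vial, dropper, timer_box, swabs from where it was at the start of the episode above 0.02 m).
It also fails if it takes over 72 s, if anything falls off the work surface, if the arm or the gripper's body presses on something with over 40 N, if the wrist force passes 120 N, or if a joint passes its speed limit or range.

## Working session

There is one attempt and no reset: what is moved stays moved. The work goes in short steps, Python scripts to look and compute and a shell command to move; the robot and the scene stay as the last step left them, time stands still between calls to the robot, and variables do not carry over. Pictures are saved under pics/ and viewed, at most 10 in all, crops included, and the job is handed in when it is done.

```bash
mkdir -p pics
cat > h.py <<'E'
import numpy as np,cv2
from station import robot,viewer
from scipy.spatial.transform import Rotation as R
def snap(n,f):
    c=viewer.camera(n); cv2.imwrite('pics/'+f,c['img']); return c
def ray(c,u,v):
    M=cv2.Rodrigues(np.array(c['rvec'],float))[0]; t=np.array(c['tvec'],float).ravel()
    d=M.T@np.array([(u-c['cx'])/c['fx'],(v-c['cy'])/c['fy'],1]); return -M.T@t,d/np.linalg.norm(d)
def plane(c,u,v,z):
    o,d=ray(c,u,v); return o+d*(z-o[2])/d[2]
def cross(a,b):
    (o1,d1),(o2,d2)=a,b
    s=np.linalg.lstsq(np.c_[d1,-d2],o2-o1,rcond=None)[0]
    p,q=o1+s[0]*d1,o2+s[1]*d2; return (p+q)/2,np.linalg.norm(p-q)
def proj(c,p):
    return cv2.projectPoints(np.array(p,float).reshape(-1,3),np.array(c['rvec'],float),np.array(c['tvec'],float),np.array([[c['fx'],0,c['cx']],[0,c['fy'],c['cy']],[0,0,1.]]),None)[0][:,0]
E
python3 - <<'E'
from h import *
import pickle
d={}
for n in('side','top'):
    c=snap(n,n+'0.png'); d[n]=c
    o,_=ray(c,320,240);print(n,o,c['fx'])
pickle.dump(d,open('cams.pkl','wb'))
s=robot.state();print(s)
E
```

```text
side [-0.21736046 -0.95610842  0.67118391] 478.14892777492395
top [ 0.36535937 -0.15425691  1.28056861] 456.0791401435079
{'clock': 0.1, 'joint_pos': array([1.05327714e+00, 1.04604989e-01, 9.65671290e-02, 1.56390914e+00,
       9.67181867e-06, 1.35312692e+00]), 'qvel': array([ 0.00056414, -0.00060245,  0.00367657,  0.00110072, -0.00027488,
       -0.00069605]), 'tau': array([ 6.10415678e-03, -5.58213866e+01,  5.04714882e+01,  1.32661097e-02,
       -2.76340024e-04,  1.67627508e-05]), 'tcp_pos': array([0.17704875, 0.5729781 , 0.2306314 ]), 'ee_rot': array([ 1.49363842e-01,  9.88782136e-01, -5.35165240e-04, -2.11273233e-04]), 'wrist_force': array([ 0.21157468, -0.18413986, -0.29065311]), 'ft_torque': array([ 0.00775816, -0.03488555,  0.01884854]), 'gripper_force': 0.0, 'grip_width': 0.08501279568871177}
```

View pics/top0.png

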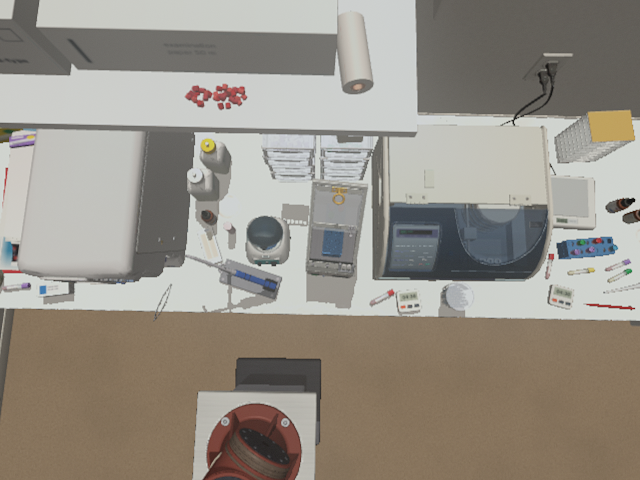

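View pics/side0.png

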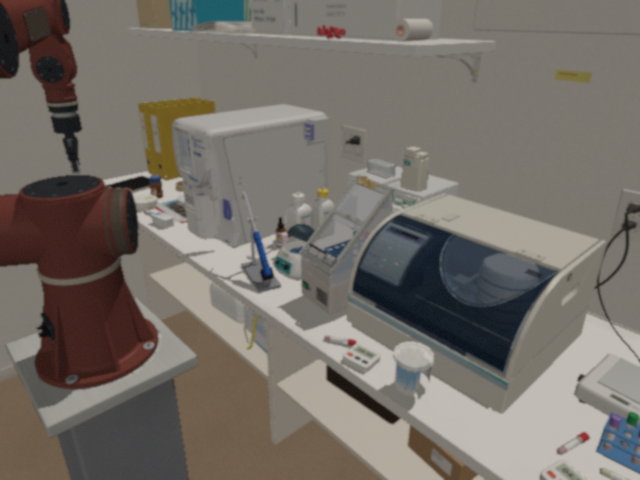

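The top view shows the cabinet around (338,230) with the brass ring near (339,196). The rest is at (250,278), with the pole running from the handle at (275,283) to the hook near (187,257). The side view shows the pole from (266,277) up to (241,182), with the cabinet at (345,250). I'll zoom in on both.

Run:
```python
from h import *
a=cv2.imread('pics/top0.png')[175:305,170:370];b=cv2.imread('pics/side0.png')[165:315,225:405]
cv2.imwrite('pics/tc.png',cv2.resize(a,None,fx=4,fy=4,interpolation=cv2.INTER_CUBIC))
cv2.imwrite('pics/sc.png',cv2.resize(b,None,fx=4,fy=4,interpolation=cv2.INTER_CUBIC))
```

```text
(no output)
```

View pics/tc.png

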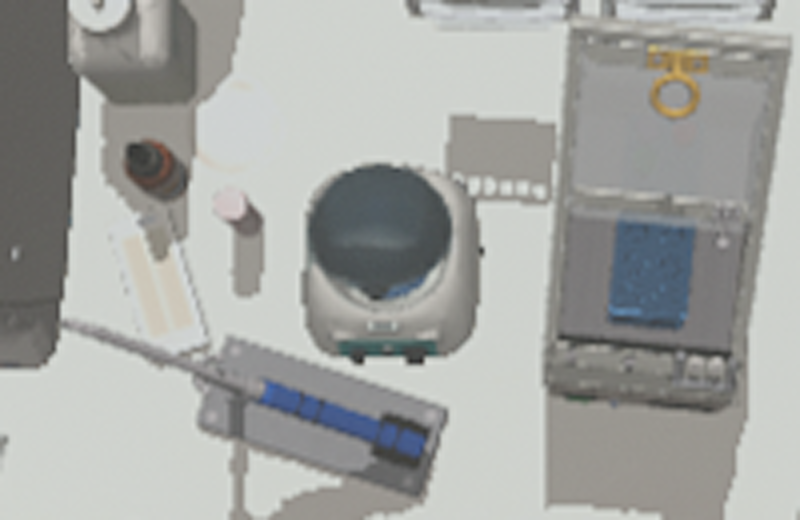

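View pics/sc.png

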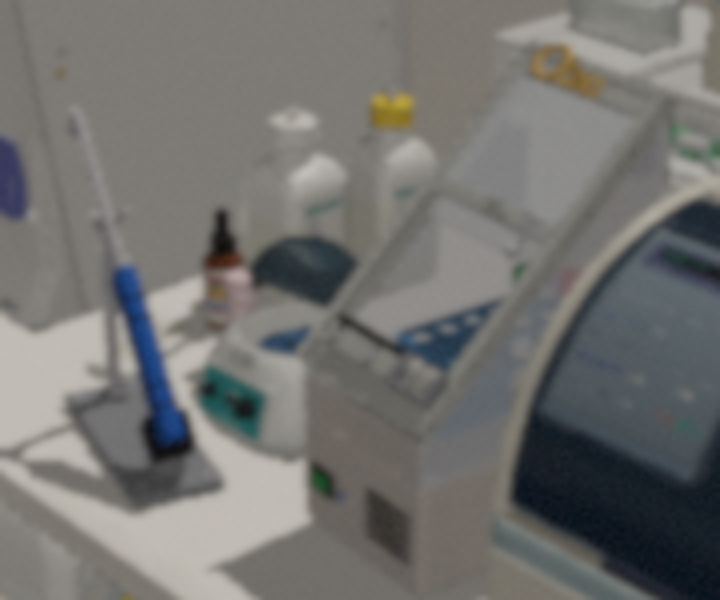

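The crops give these positions (crop pixels, 4x):
- **Top view:** ring centre (675,96). Rest base corners (228,340), (446,408), (420,497), (198,428). Hook end (62,322). Cabinet back edge (572,20) to (788,38).
- **Side view:** ring (553,64), handle top (125,270), shaft end (75,110).

Run:
```python
from h import *
import pickle
d=pickle.load(open('cams.pkl','rb'));T,S=d['top'],d['side']
t=lambda x,y:(170+x/4,175+y/4)
s=lambda x,y:(225+x/4,165+y/4)
print('ring',cross(ray(T,*t(675,96)),ray(S,*s(553,64))))
K=np.array([plane(T,*t(*p),.010)for p in[(228,340),(446,408),(420,497),(198,428)]])
print(K,K.mean(0)); e=K[0]+K[3]-K[1]-K[2];print('rest yaw',np.arctan2(e[1],e[0]),np.linalg.norm(e)/2)
e=K[1]-K[2]+K[0]-K[3];print(np.arctan2(e[1],e[0])+np.pi/2,np.linalg.norm(e)/2)
print('hook end',cross(ray(T,*t(62,322)),ray(S,*s(75,110))))
print('handle/shaft joint',cross(ray(T,*t(262,390)),ray(S,*s(125,268))))
a,b=[plane(T,*t(*p),.288)for p in[(572,20),(788,38)]];e=a-b;print('cab back',a,b,np.linalg.norm(e),np.arctan2(e[1],e[0])-np.pi/2)
a,b=[plane(T,*t(*p),.120)for p in[(548,385),(738,405)]];e=a-b;print('cab lip',a,b,np.linalg.norm(e),np.arctan2(e[1],e[0])-np.pi/2)
# ring stem direction, blue mask of the handle
im=T['img'];h=cv2.cvtColor(im,cv2.COLOR_BGR2HSV)
m=cv2.inRange(h,(105,130,60),(125,255,255));m[:,:225]=0;m[:,290:]=0;m[:255]=0
y,x=np.nonzero(m);p=cv2.minAreaRect(np.c_[x,y].astype(np.float32));print(p)
m=cv2.inRange(h,(12,120,90),(30,255,255));m[:185]=0;m[215:]=0;m[:,:325]=0;m[:,350:]=0
y,x=np.nonzero(m);print(cv2.boundingRect(np.c_[x,y]))
c=viewer.camera('wrist');print(c['tool_from_camera'],c['fx'],c['cx'],c['cy'])
```

```text
ring (array([ 0.61267902, -0.19907781,  0.30314929]), np.float64(0.0008083527746536506))
[[ 0.50443881  0.09787146  0.01      ]
 [ 0.46009766 -0.05583185  0.01      ]
 [ 0.39853457 -0.04000857  0.01      ]
 [ 0.44282717  0.11529558  0.01      ]] [0.45147455 0.02933165 0.01      ]
rest yaw 1.2914620159895858 0.1607339002229647
1.3071584779399263 0.06379146247650082
hook end (array([0.493551  , 0.15618733, 0.20585852]), np.float64(0.004565551586826828))
handle/shaft joint (array([0.46079575, 0.05137014, 0.12642559]), np.float64(0.0008930027628571243))
cab back [ 0.65895556 -0.14089065  0.288     ] [ 0.65116896 -0.26271305  0.288     ] 0.12207100397258008 -0.06383083050913219
cab lip [ 0.46780536 -0.12870392  0.12      ] [ 0.45752433 -0.24977468  0.12      ] 0.12150649226762807 -0.0847143226753857
((255.68890380859375, 278.9017639160156), (40.502166748046875, 4.416593551635742), 17.52556800842285)
(334, 188, 13, 16)
[[-4.91496278e-04 -9.48609224e-01 -3.16449520e-01  8.17544764e-02]
 [ 9.99999872e-01 -5.04750486e-04 -4.00861657e-05 -1.15452968e-04]
 [-1.21701942e-04 -3.16449499e-01  9.48609350e-01 -1.42358985e-01]
 [ 0.00000000e+00  0.00000000e+00  0.00000000e+00  1.00000000e+00]] 369.64273649092763 320.9136709054084 236.78467332421272
```

```bash
cat >> h.py <<'E'
def head(): 
    x=R.from_quat(robot.state()['ee_rot']).as_matrix()[:,0]; return np.arctan2(x[1],x[0])
def go(p,hd=None):
    s=robot.state();M=R.from_quat(s['ee_rot']).as_matrix()
    d=M.T@(np.array(p)-s['tcp_pos']);n=np.linalg.norm(d)
    print('tcp',s['tcp_pos'].round(4),'head',round(head(),4),'z',M[:,2].round(3),'delta',d.round(4),'rows',round(n/.0417,1))
    if hd is not None: print('turn',round((head()-hd+np.pi)%(2*np.pi)-np.pi,4))
E
python3 - <<'E'
from h import *
go([.30,.27,.30])
M=R.from_quat(robot.state()['ee_rot']).as_matrix()
print(M.T@(np.array([.39,.02,.30])-[.30,.27,.30]))
E
```

```text
tcp [0.177  0.573  0.2307] head 2.8418 z [-0.001 -0.001 -1.   ] delta [-0.2069 -0.2533 -0.0691] rows 8.0
[-1.59817745e-01 -2.12269307e-01  1.72859632e-04]
```

```bash
python3 -m crank '[[-0.023,-0.028,-0.0077,0,0.085],[-0.023,-0.028,-0.0077,0,0.085],[-0.023,-0.028,-0.0077,0,0.085],[-0.023,-0.028,-0.0077,0,0.085],[-0.023,-0.028,-0.0077,0,0.085],[-0.023,-0.028,-0.0077,0,0.085],[-0.023,-0.028,-0.0077,0,0.085],[-0.023,-0.028,-0.0077,0,0.085],[-0.023,-0.028,-0.0077,0,0.085]]'
python3 -m crank '[[-0.023,-0.030,0,0,0.085],[-0.023,-0.030,0,0,0.085],[-0.023,-0.030,0,0,0.085],[-0.023,-0.030,0,0,0.085],[-0.023,-0.030,0,0,0.085],[-0.023,-0.030,0,0,0.085],[-0.023,-0.030,0,0,0.085]]'
python3 -m crank '[[0,0,0,-0.123,0.085],[0,0,0,-0.123,0.085],[0,0,0,-0.123,0.085],[0,0,0,-0.123,0.085],[0,0,0,-0.123,0.085],[0,0,0,-0.123,0.085],[0,0,0,-0.123,0.085],[0,0,0,-0.123,0.085]]'
python3 -m crank '[[0,0,0,-0.123,0.085],[0,0,0,-0.123,0.085],[0,0,0,-0.123,0.085],[0,0,0,-0.123,0.085],[0,0,0,-0.123,0.085],[0,0,0,0,0.085]]'
python3 - <<'E'
from h import *
go([.41,.04,.30],-1.84)
E
```

```text
clock: 0.9
tcp_pos: [0.3006, 0.2698, 0.3008]
ee_rot: [0.149, 0.989, 0.0, 0.0]
wrist_force: [2.3, 0.3, 0.5]
grip_width: 0.0849
gripper_force: 0.0
clock: 1.48
tcp_pos: [0.3925, 0.0212, 0.3006]
ee_rot: [0.149, 0.989, 0.0, 0.0]
wrist_force: [1.4, 0.7, 0.5]
grip_width: 0.0847
gripper_force: 0.0
clock: 2.15
tcp_pos: [0.3922, 0.0232, 0.3004]
ee_rot: [-0.338, 0.941, 0.0, -0.0]
wrist_force: [-0.7, -0.5, -0.3]
grip_width: 0.0851
gripper_force: 0.0
clock: 2.65
tcp_pos: [0.3923, 0.0232, 0.3004]
ee_rot: [-0.607, 0.795, 0.0, -0.0]
wrist_force: [0.4, -0.2, -0.6]
grip_width: 0.0854
gripper_force: 0.0
tcp [0.3923 0.0232 0.3004] head -1.8367 z [-0.  0. -1.] delta [-0.0208 -0.0127  0.0004] rows 0.6
turn 0.0033
```

```bash
cat >> h.py <<'E'
def wsnap(f):
    s=robot.state();c=viewer.camera('wrist');cv2.imwrite('pics/'+f,c['img'])
    T=np.eye(4);T[:3,:3]=R.from_quat(s['ee_rot']).as_matrix();T[:3,3]=s['tcp_pos']
    W=np.linalg.inv(T@c['tool_from_camera']);c['rvec']=cv2.Rodrigues(W[:3,:3])[0];c['tvec']=W[:3,3]
    import pickle;pickle.dump(c,open('pics/'+f[:-4]+'.pkl','wb'));return c
E
python3 -c "
from h import *
wsnap('w1.png')"
```

```text
(no output)
```

View pics/w1.png

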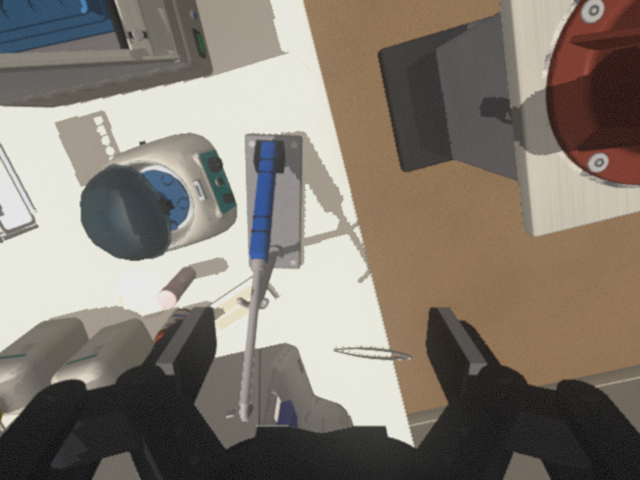

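The wrist view shows the rest base with corners at (246,135), (302,135), (300,267) and (246,267). The pole runs from (268,145) to the hook bend at (246,412). The rest is nearly aligned with the tool.

Run:
```python
from h import *
import pickle
c=pickle.load(open('pics/w1.pkl','rb'))
K=np.array([plane(c,*p,.010)for p in[(246,134),(302,135),(300,268),(246,267)]])
print(K.mean(0)); e=-K[0]+K[3]-K[1]+K[2];print('yaw',np.arctan2(e[1],e[0]),np.linalg.norm(e)/2)
e=K[0]-K[1]+K[3]-K[2];print('yaw',np.arctan2(e[1],e[0])+np.pi/2,np.linalg.norm(e)/2)
h=cv2.cvtColor(c['img'],cv2.COLOR_BGR2HSV);m=cv2.inRange(h,(105,130,60),(125,255,255));m[:,:240]=0;m[:,290:]=0;m[:130]=0;m[275:]=0
# handle axis as the plane through the camera: fit line
y,x=np.nonzero(m);print(x.size,y.min(),y.max());v=cv2.fitLine(np.c_[x,y].astype(np.float32),cv2.DIST_L2,0,.01,.01).ravel();print(v)
# shaft points at rows
o=K.mean(0)
for yaw in(1.28,1.30,1.32):
  f=np.array([np.cos(yaw),np.sin(yaw),0]);g=np.cross([0,0,1],f)
  seat=o-.02*f;seat[2]=.085
  ax=.743*f+[0,0,.669];az=-.669*f+[0,0,.743]
  print(yaw,seat,proj(c,[seat-.07*ax+.012*az,seat+.06*ax+.012*az,seat+.19*ax]).round(1).tolist())
go(seat+[0,0,.18],-1.84)
```

```text
[0.45287025 0.02980982 0.01      ]
yaw 1.2567182203026168 0.16304669248721432
yaw 1.2860925306244835 0.06587668013042194
1389 142 257
[ 9.5234998e-02 -9.9545485e-01  2.6178329e+02  2.0135133e+02]
1.28 [0.44713594 0.0106495  0.085     ] [[267.8, 137.8], [256.7, 255.2], [244.2, 415.8]]
1.3 [0.44752027 0.01053866 0.085     ] [[266.3, 137.8], [257.1, 255.2], [247.3, 415.9]]
1.32 [0.44790674 0.01043552 0.085     ] [[264.7, 137.8], [257.4, 255.2], [250.4, 415.8]]
tcp [0.3923 0.0232 0.3005] head -1.8444 z [-0.  0. -1.] delta [-0.0027 -0.057   0.0355] rows 1.6
turn -0.0044
```

Run:
```python
from h import *
import pickle
c=pickle.load(open('pics/w1.pkl','rb'));f=np.array([np.cos(1.283),np.sin(1.283)]);g=np.array([f[1],-f[0]]);s=np.array([.4475,.0105])
for u,v in[(237,195),(225,155),(230,215),(190,135)]:
  for z in(.02,.05,.08):
    p=plane(c,u,v,z)[:2]-s;print((u,v),z,'along',round(p@f,3),'right',round(p@g,3))
d=pickle.load(open('cams.pkl','rb'))
print('dome',cross(ray(d['top'],170+380/4,175+200/4),ray(d['side'],225+305/4,165+250/4)))
go([.4475,.0105,.23],-1.859)
```

```text
(237, 195) 0.02 along 0.007 right 0.041
(237, 195) 0.05 along 0.0 right 0.034
(237, 195) 0.08 along -0.006 right 0.027
(225, 155) 0.02 along -0.039 right 0.052
(225, 155) 0.05 along -0.042 right 0.044
(225, 155) 0.08 along -0.045 right 0.037
(230, 215) 0.02 along 0.031 right 0.05
(230, 215) 0.05 along 0.023 right 0.043
(230, 215) 0.08 along 0.015 right 0.035
(190, 135) 0.02 along -0.059 right 0.089
(190, 135) 0.05 along -0.061 right 0.079
(190, 135) 0.08 along -0.063 right 0.069
dome (array([ 0.57799445, -0.01377976,  0.12822222]), np.float64(0.014395738159503032))
tcp [0.3923 0.0232 0.3005] head -1.8444 z [-0.  0. -1.] delta [-0.0027 -0.0566  0.0705] rows 2.2
turn 0.0146
```

```bash
python3 -m crank '[[0,-0.028,0.03,0.0146,0.036],[-0.0027,-0.0286,0.03,0,0.036],[0,0,0.0105,0,0.036],[0,0,0,0,0.036],[0,0,0,0,0.036]]'
python3 - <<'E'
from h import *
go([.4475,.0105,.066],-1.859)
wsnap('w2.png');c=snap('top','t2.png')
E
```

```text
clock: 3.12
tcp_pos: [0.4467, 0.0105, 0.23]
ee_rot: [-0.598, 0.801, 0.001, -0.0]
wrist_force: [-1.0, 0.5, 0.6]
grip_width: 0.0362
gripper_force: 0.0
tcp [0.4467 0.0105 0.23  ] head -1.8595 z [-0.002  0.001 -1.   ] delta [-0.0003 -0.001   0.164 ] rows 3.9
turn -0.0005
```

View pics/w2.png

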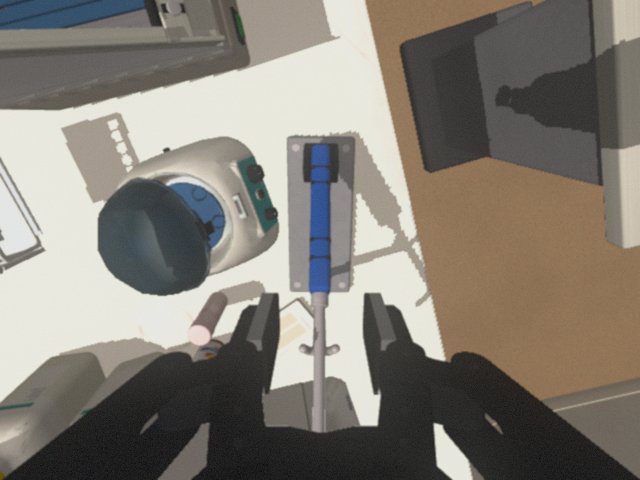

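The pole lies vertically at column 320, centred between the fingers and aligned with them. I'll descend and grip.

```bash
python3 -m crank '[[0,-0.0007,0.035,0,0.036],[0,0,0.035,0,0.036],[0,0,0.035,0,0.036],[0,0,0.03,0,0.036],[0,0,0.019,0,0.036],[0,0,0.010,0,0.036],[0,0,0,0,0.036]]'
python3 -m crank '[[0,0,0,0,0.02],[0,0,0,0,0.012],[0,0,0,0,0.008],[0,0,0,0,0.004],[0,0,0,0,0.0],[0,0,0,0,0],[0,0,0,0,0],[0,0,0,0,0]]'
python3 - <<'E'
from h import *
go([.4475,.0105,.066],-1.859)
E
```

```text
clock: 3.8
tcp_pos: [0.4475, 0.0102, 0.0656]
ee_rot: [-0.599, 0.801, 0.0, -0.0]
wrist_force: [-0.4, 0.5, 1.2]
grip_width: 0.0361
gripper_force: 0.0
clock: 4.47
tcp_pos: [0.4491, 0.0097, 0.0684]
ee_rot: [-0.599, 0.801, -0.001, 0.001]
wrist_force: [-5.2, 0.6, 8.4]
grip_width: 0.0152
gripper_force: 59.6
tcp [0.4491 0.0097 0.0684] head -1.8571 z [ 0.002 -0.001 -1.   ] delta [-0.0003  0.0017  0.0024] rows 0.1
turn 0.0019
```

```bash
python3 -m crank '[[0,0,-0.01,0,0],[0,0,-0.015,0,0],[0,0,-0.02,0,0],[0,0,-0.025,0,0],[0,0,-0.03,0,0],[0,0,-0.03,0,0],[0,0,-0.03,0,0],[0,0,-0.02,0,0],[0,0,0,0,0]]'
python3 -m crank '[[0,0,0,0.05,0],[0,0,0,0.1,0],[0,0,0,0.12,0],[0,0,0,0.12,0],[0,0,0,0.12,0],[0,0,0,0.12,0],[0,0,0,0.12,0],[0,0,0,0.12,0],[0,0,0,0.12,0],[0,0,0,0.12,0],[0,0,0,0.12,0],[0,0,0,0.08,0]]'
cat >> h.py <<'E'
ca,sa=np.cos(np.radians(42)),np.sin(np.radians(42))
def axes(psi):
    return np.array([ca*np.cos(psi),ca*np.sin(psi),sa]),np.array([-np.sin(psi),np.cos(psi),0]),np.array([-sa*np.cos(psi),-sa*np.sin(psi),ca])
RING=np.array([.6127,-.1991,.3031]);PSI=-.07
def tcpfor(tx,ty,tz,psi=PSI):
    u,l,n=axes(psi);return RING+(tx-.184)*u+ty*l+(tz+.028)*n-[0,0,.019]
E
python3 - <<'E'
from h import *
print(tcpfor(-.002,0,.045),tcpfor(-.002,0,-.015))
go(tcpfor(-.002,0,.045),np.pi+PSI)
E
```

```text
clock: 5.22
tcp_pos: [0.4501, 0.0095, 0.2522]
ee_rot: [-0.599, 0.801, -0.003, 0.003]
wrist_force: [0.5, -0.5, -0.1]
grip_width: 0.0152
gripper_force: 58.7
clock: 6.22
tcp_pos: [0.4482, 0.01, 0.2463]
ee_rot: [0.016, 1.0, 0.0, 0.0]
wrist_force: [-1.2, 0.1, -2.4]
grip_width: 0.0151
gripper_force: 58.6
[ 0.42608667 -0.18601569  0.21389128] [ 0.46613618 -0.18882374  0.16930259]
tcp [0.4482 0.01   0.2463] head 3.1097 z [ 0.  0. -1.] delta [ 0.0158 -0.1966  0.0324] rows 4.8
turn 0.0381
```

```bash
python3 -m crank '[[0,-0.02,0,0.0381,0],[0.0027,-0.035,0,0,0],[0.0027,-0.035,0,0,0],[0.0027,-0.035,0,0,0],[0.0027,-0.035,0,0,0],[0.0027,-0.0206,0,0,0],[0.0027,-0.015,0,0,0],[0,0,0,0,0],[0,0,0,0,0]]'
python3 - <<'E'
from h import *
import pickle
d={n:snap(n,n+'3.png') for n in('side','top')};pickle.dump(d,open('cams3.pkl','wb'))
go(tcpfor(-.002,0,.045),np.pi+PSI)
s=robot.state();u,l,n=axes(PSI);G=s['tcp_pos']+[0,0,.019]
for k in d:print(k,proj(d[k],[G+.184*u-.028*n,G+.19*u,G+.06*u,RING]).round(1).tolist())
a=cv2.resize(d['top']['img'][160:290,270:400],None,fx=4.6,fy=4.6,interpolation=cv2.INTER_CUBIC)[:598,:400]
a=cv2.resize(d['top']['img'][170:270,300:366],(396,600),interpolation=cv2.INTER_CUBIC)
b=cv2.resize(d['side']['img'][130:230,325:391],(396,600),interpolation=cv2.INTER_CUBIC)
cv2.imwrite('pics/c3.png',np.hstack([a,b]))
E
```

```text
clock: 6.97
tcp_pos: [0.4202, -0.1846, 0.2462]
ee_rot: [0.033, 0.999, 0.0, 0.0]
wrist_force: [-0.1, 0.9, -1.5]
grip_width: 0.0154
gripper_force: 58.9
tcp [ 0.4205 -0.1836  0.2462] head 3.0784 z [ 0.  0. -1.] delta [-0.0057 -0.0021  0.0324] rows 0.8
turn 0.0068
side [[352.0, 157.6], [347.8, 148.2], [314.6, 192.2], [363.1, 181.1]]
top [[337.9, 208.7], [337.9, 212.9], [332.3, 265.4], [338.9, 198.9]]
```

View pics/c3.png

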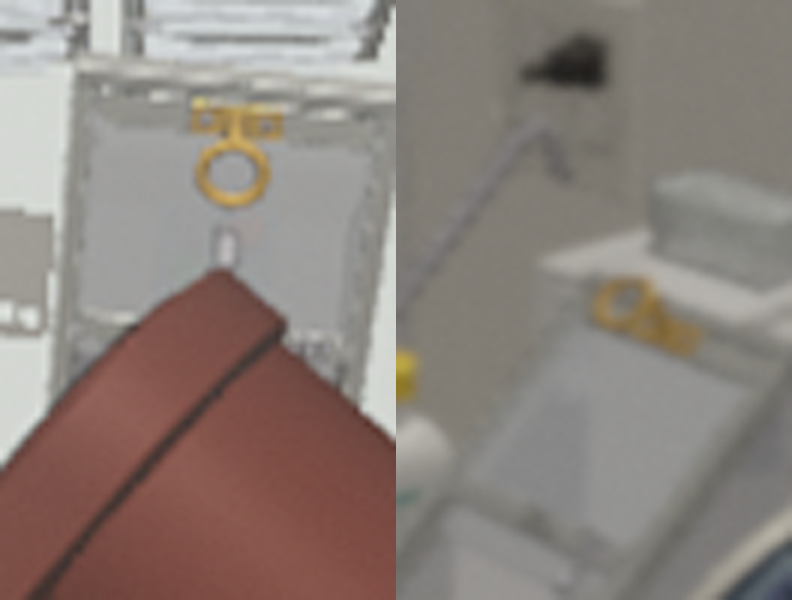

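The crop shows the hook tip in the top view at about (338.1,208.8) and in the side view at about (353.3,159.5), with the bend at (348.7,151.3). In the side view the ring is at (363.7,180.8) and in the top view at (338.7,198.7).

Run:
```python
from h import *
import pickle
d=pickle.load(open('cams3.pkl','rb'))
tip,g=cross(ray(d['top'],338.1,208.8),ray(d['side'],353.3,159.3));r,g2=cross(ray(d['top'],338.7,198.7),ray(d['side'],363.7,180.8))
u,l,n=axes(PSI);s=robot.state();G=s['tcp_pos']+[0,0,.019];print(tip,g,r,g2,'expected tip',G+.184*u-.028*n)
B=np.array([u,l,n]);print('tip in ring',B@(tip-r),'expected with RING',B@(G+.184*u-.028*n-RING))
M=R.from_quat(s['ee_rot']).as_matrix()
print('tool u,l,n',M.T@u,M.T@l,M.T@n)
```

```text
[ 0.57720689 -0.19573517  0.36335631] 0.0022217142456353338 [ 0.61357717 -0.19920868  0.30342621] 0.001573711013536578 expected tip [ 0.57560392 -0.19443194  0.36755903]
tip in ring [0.01295833 0.00092116 0.06897618] expected with RING [0.01538863 0.00206202 0.0728822 ]
tool u,l,n [-0.74332007 -0.00487875 -0.66891814] [-6.82507658e-03  9.99976667e-01  2.90891443e-04] [ 0.66890111  0.00478164 -0.74333602]
```

```bash
python3 -m crank '[[-0.008,-0.0012,0.016,0.0068,0],[-0.008,0,0.016,0,0],[-0.007,0,0.012,0,0],[-0.0034,0,0.0063,0,0],[0,0,0,0,0],[0,0,0,0,0]]'
python3 - <<'E'
from h import *
import pickle
d={n:snap(n,n+'4.png') for n in('side','top')};pickle.dump(d,open('cams4.pkl','wb'))
go([.4661,-.1888,.1693],np.pi+PSI)
a=cv2.resize(d['top']['img'][180:230,320:353],(396,600),interpolation=cv2.INTER_CUBIC)
b=cv2.resize(d['side']['img'][155:205,340:373],(396,600),interpolation=cv2.INTER_CUBIC)
cv2.imwrite('pics/c4.png',np.hstack([a,b]))
E
```

```text
clock: 7.57
tcp_pos: [0.4466, -0.1866, 0.1959]
ee_rot: [0.035, 0.999, 0.0, -0.0]
wrist_force: [-0.3, -0.0, -0.7]
grip_width: 0.0152
gripper_force: 58.9
tcp [ 0.4468 -0.1872  0.1967] head 3.0716 z [ 0.001 -0.001 -1.   ] delta [-0.0194 -0.0002  0.0274] rows 0.8
turn -0.0
```

View pics/c4.png

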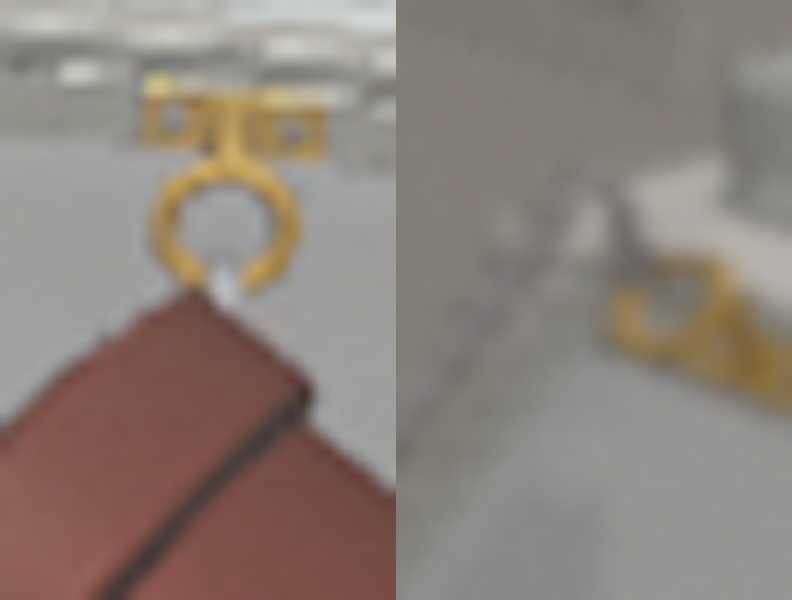

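The top crop shows the ring centre at (338.8,198.5) and the hook tip at about (338.7,203.2). The side crop shows the tip at about (360,175.8), just above the ring's near rim, and the ring centre at (362.7,180.4).

Run:
```python
from h import *
import pickle
d=pickle.load(open('cams4.pkl','rb'))
tip,g=cross(ray(d['top'],338.7,203.2),ray(d['side'],359.8,175.3));r,g2=cross(ray(d['top'],338.8,198.5),ray(d['side'],362.9,180.4))
u,l,n=axes(PSI);B=np.array([u,l,n]);print(tip,g,r,g2,B@(tip-r))
s=robot.state();G=s['tcp_pos']+[0,0,.019];print(B@(G+.184*u-.028*n-RING))
# predicted pixel of a tip at ring-frame points
for z in(.012,.006):
  for x in(-.006,-.001,.004): 
    p=r+x*u+z*n;print(x,z,proj(d['top'],p).round(1),proj(d['side'],p).round(1))
```

```text
[ 0.59933579 -0.19859483  0.32025636] 0.0016499722706375553 [ 0.61287727 -0.19860848  0.30466857] 0.0006417428231843072 [ 0.00039092 -0.00093351  0.02062345]
[0.00187625 0.00025428 0.01835025]
-0.006 0.012 [[338.3 203.6]] [[359.3 179.4]]
-0.001 0.012 [[338.6 201.6]] [[360.5 177.8]]
0.004 0.012 [[338.8 199.5]] [[361.7 176.2]]
-0.006 0.006 [[338.4 202.3]] [[360.5 180.9]]
-0.001 0.006 [[338.6 200.3]] [[361.7 179.3]]
0.004 0.006 [[338.8 198.3]] [[362.8 177.7]]
```

```bash
python3 -m crank '[[-0.0045,0,0.005,0,0],[-0.0045,0,0.005,0,0],[-0.0045,0,0.005,0,0],[0,0,0,0,0]]'; python3 -m crank '[[-0.004,0,0.0044,0,0],[-0.0039,0,0.0044,0,0],[0,0,0,0,0],[0,0,0,0,0]]'
python3 - <<'E'
from h import *
import pickle
d={n:snap(n,n+'5.png') for n in('side','top')};pickle.dump(d,open('cams5.pkl','wb'))
go([.4661,-.1888,.1693],np.pi+PSI)
a=cv2.resize(d['top']['img'][180:230,320:353],(396,600),interpolation=cv2.INTER_CUBIC)
b=cv2.resize(d['side']['img'][155:205,340:373],(396,600),interpolation=cv2.INTER_CUBIC)
cv2.imwrite('pics/c5.png',np.hstack([a,b]))
E
```

```text
clock: 8.0
tcp_pos: [0.4604, -0.1879, 0.1794]
ee_rot: [0.035, 0.999, 0.001, -0.0]
wrist_force: [0.4, 0.6, -2.6]
grip_width: 0.0153
gripper_force: 58.9
clock: 8.33
tcp_pos: [0.4679, -0.1885, 0.1715]
ee_rot: [0.035, 0.999, 0.0, -0.0]
wrist_force: [-0.5, -0.6, -2.3]
grip_width: 0.0152
gripper_force: 58.8
tcp [ 0.4679 -0.1887  0.172 ] head 3.0713 z [-0.  0. -1.] delta [ 0.0018 -0.0002  0.0027] rows 0.1
turn -0.0003
```

View pics/c5.png

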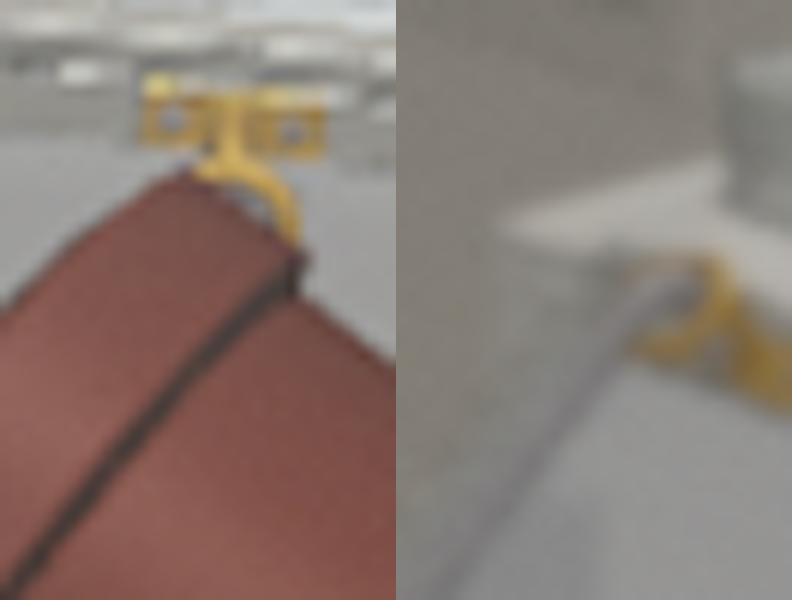

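The hook is in the ring, with no contact force. Now I'll draw the sash down the slope.

```bash
cat >> h.py <<'E'
P0=np.array([.4679,-.1887,.172])
def prog():
    s=robot.state();u,l,n=axes(PSI);B=np.array([u,l,n]);d=B@(s['tcp_pos']-P0)
    print('drawn',(-d[0]*1e3).round(2),'lat,n',(d[1:]*1e3).round(2),'F(u,l,n)',(B@s['wrist_force']).round(2))
E
python3 -m crank '[[0.001,0,0.0009,0,0],[0.0015,0,0.00135,0,0],[0.002,0,0.0018,0,0],[0.002,0,0.0018,0,0],[0.002,0,0.0018,0,0],[0.002,0,0.0018,0,0],[0,0,0,0,0]]'; python3 -c "
from h import *
prog()"
python3 -m crank '[[0.003,0,0.0027,0,0],[0.003,0,0.0027,0,0],[0.003,0,0.0027,0,0],[0.003,0,0.0027,0,0],[0,0,0,0,0]]'; python3 -c "
from h import *
prog()"
```

```text
clock: 9.02
tcp_pos: [0.4573, -0.188, 0.1624]
ee_rot: [0.035, 0.999, 0.0, 0.0]
wrist_force: [1.0, 0.3, 0.8]
grip_width: 0.0156
gripper_force: 59.1
drawn 14.34 lat,n [-0.   -0.03] F(u,l,n) [ 1.27  0.35 -0.11]
clock: 9.43
tcp_pos: [0.4447, -0.1869, 0.151]
ee_rot: [0.035, 0.999, 0.0, -0.0]
wrist_force: [0.1, -0.3, -0.6]
grip_width: 0.0152
gripper_force: 59.1
drawn 31.3 lat,n [ 0.22 -0.02] F(u,l,n) [-0.31 -0.25 -0.59]
```

```bash
cat >> h.py <<'E'
def brass():
    c=viewer.camera('side');h=cv2.cvtColor(c['img'],cv2.COLOR_BGR2HSV);m=cv2.inRange(h,(10,100,80),(30,255,255));m[:165]=0;m[260:]=0;m[:,:310]=0;m[:,:]*=1;m[:,385:]=0
    y,x=np.nonzero(m);o,d=ray(c,x.mean(),y.mean())
    u,l,n=axes(PSI)  # intersect with the plane spanned by u,n at the ring
    q=o+d*(((RING-o)@l)/(d@l));print('brass',len(x),x.mean().round(1),y.mean().round(1),'u,n',((q-RING)@u*1e3).round(1),((q-RING)@n*1e3).round(1))
E
python3 -c "
from h import *
h=cv2.imread('pics/side5.png')
import h as H
r=H.viewer.camera
H.viewer=type('V',(),{'camera':lambda s,n:dict(H.pickle5['side'])})() if 0 else H.viewer
brass()
for i in range(3): prog();viewer.camera('top')
"
```

```text
brass 79 348.1 190.7 u,n -45.7 21.1
drawn 30.97 lat,n [0.16 0.01] F(u,l,n) [ 0.58  0.94 -0.76]
drawn 30.69 lat,n [0.12 0.  ] F(u,l,n) [ 0.82  0.66 -0.5 ]
drawn 30.48 lat,n [ 0.07 -0.01] F(u,l,n) [ 0.51  0.35 -1.34]
```

```bash
python3 -m crank '[[0.003,0,0.0027,0,0],[0.003,0,0.0027,0,0],[0.003,0,0.0027,0,0],[0.003,0,0.0027,0,0],[0.003,0,0.0027,0,0],[0.003,0,0.0027,0,0],[0.003,0,0.0027,0,0],[0,0,0,0,0]]'
python3 - <<'E'
from h import *
import pickle
for i in range(3): prog();c=viewer.camera('side')
cv2.imwrite('pics/side6.png',c['img'])
for f in('side4','side5','side6'):
    h=cv2.cvtColor(cv2.imread(f'pics/{f}.png'),cv2.COLOR_BGR2HSV);m=cv2.inRange(h,(12,110,90),(28,255,255))
    n,L,st,ce=cv2.connectedComponentsWithStats(m)
    print(f,[(ce[i].round(1).tolist(),int(st[i,4])) for i in range(1,n) if st[i,4]>5 and 310<ce[i][0]<385 and 165<ce[i][1]<260])
E
```

```text
clock: 10.3
tcp_pos: [0.4237, -0.1854, 0.1321]
ee_rot: [0.035, 0.999, 0.0, -0.001]
wrist_force: [0.3, 0.8, -1.3]
grip_width: 0.0152
gripper_force: 59.1
drawn 59.63 lat,n [ 0.25 -0.03] F(u,l,n) [-0.64  0.86 -1.13]
drawn 59.23 lat,n [0.18 0.01] F(u,l,n) [ 0.72  0.17 -1.09]
drawn 58.9 lat,n [0.1  0.02] F(u,l,n) [ 1.09  1.16 -0.91]
side4 [([368.2, 183.6], 35), ([324.2, 192.3], 49)]
side5 [([368.8, 183.4], 28)]
side6 [([322.3, 192.4], 79), ([356.5, 198.8], 30)]
```

```bash
python3 -m crank '[[0.003,0,0.0027,0,0],[0.003,0,0.0027,0,0],[0.003,0,0.0027,0,0],[0.003,0,0.0027,0,0],[0.003,0,0.0027,0,0],[0,0,0,0,0],[0,0,0,0,0]]'
cat >> h.py <<'E'
def feel(k=4):
    u,l,n=axes(PSI);B=np.array([u,l,n]);v=[]
    for i in range(k):
        s=robot.state();v.append(np.r_[B@(s['tcp_pos']-P0)*1e3,B@s['wrist_force']]);viewer.camera('side') if i<k-1 else 0
    v=np.array(v);print('drawn',(-v[-1,0]).round(2),'mean F',v[:,3:].mean(0).round(2),'last',v[-1,3:].round(2))
E
python3 -c "
from h import *
feel()"
python3 -m crank '[[0.001,0,0.0009,0,0],[0.001,0,0.0009,0,0],[0,0,0,0,0]]'|grep force
python3 -c "
from h import *
feel(3)"
python3 -m crank '[[0.001,0,0.0009,0,0],[0.001,0,0.0009,0,0],[0,0,0,0,0]]'|grep force
python3 -c "
from h import *
feel(3)"
```

```text
clock: 11.03
tcp_pos: [0.4092, -0.1845, 0.119]
ee_rot: [0.035, 0.999, 0.0, -0.0]
wrist_force: [1.4, 1.4, 0.3]
grip_width: 0.0151
gripper_force: 59.1
drawn 78.71 mean F [ 1.2   1.23 -0.99] last [ 0.39  1.11 -0.6 ]
wrist_force: [2.4, 0.9, 0.0]
gripper_force: 59.2
drawn 81.44 mean F [ 1.37  0.98 -1.3 ] last [ 0.4   0.77 -1.37]
wrist_force: [2.8, 0.7, -0.3]
gripper_force: 59.2
drawn 84.28 mean F [ 1.5   0.9  -1.25] last [ 0.84  0.77 -0.54]
```

```bash
python3 -m crank '[[0.001,0,0.0009,0,0],[0.001,0,0.0009,0,0],[0,0,0,0,0]]'|grep wrist
python3 -c "
from h import *
feel(3)"
python3 -m crank '[[0.001,0,0.0009,0,0],[0.001,0,0.0009,0,0],[0,0,0,0,0]]'|grep wrist
python3 -c "
from h import *
feel(3)"
```

```text
wrist_force: [1.9, 1.4, 0.2]
drawn 86.93 mean F [ 1.15  1.17 -0.99] last [ 1.33  0.97 -0.95]
wrist_force: [2.4, 0.9, 1.1]
drawn 89.64 mean F [ 1.33  1.59 -0.81] last [ 0.7   1.97 -0.99]
```

```bash
python3 -m crank '[[0.001,0,0.0009,0,0],[0.001,0,0.0009,0,0],[0,0,0,0,0]]'|grep wrist
python3 -c "
from h import *
feel(3)"
python3 -m crank '[[0.001,0,0.0009,0,0],[0,0,0,0,0]]'|grep wrist
python3 -c "
from h import *
feel(3)"
```

```text
wrist_force: [2.4, 1.8, 0.5]
drawn 92.34 mean F [ 1.79  1.4  -1.09] last [ 1.22  0.93 -0.9 ]
wrist_force: [3.6, 0.7, 0.1]
drawn 93.59 mean F [ 1.88  1.2  -1.45] last [ 1.94  1.34 -1.08]
```

```bash
python3 -m crank '[[0.001,0,0.0009,0,0],[0,0,0,0,0]]'|grep wrist
python3 -c "
from h import *
feel(2)"
python3 -m crank '[[0.001,0,0.0009,0,0],[0,0,0,0,0]]'|grep wrist
python3 -c "
from h import *
feel(2)"
```

```text
wrist_force: [4.6, 1.1, 1.5]
drawn 94.49 mean F [ 4.25  1.51 -1.44] last [ 4.15  1.55 -0.93]
wrist_force: [7.6, 1.2, 3.4]
drawn 94.91 mean F [ 7.58  2.46 -2.63] last [ 7.33  3.21 -2.8 ]
```

```bash
python3 -m crank '[[0.001,0,0.0009,0,0],[0,0,0,0,0]]'|grep wrist
python3 -c "
from h import *
feel(2)"
python3 -m crank '[[0.001,0,0.0009,0,0],[0,0,0,0,0]]'|grep wrist
python3 -c "
from h import *
feel(2)"
```

```text
wrist_force: [10.0, 0.9, 4.4]
drawn 95.51 mean F [10.54  1.98 -2.76] last [10.77  2.34 -2.1 ]
wrist_force: [11.3, 2.7, 5.6]
drawn 96.34 mean F [12.46  3.15 -3.09] last [12.96  2.86 -2.94]
```

```bash
python3 -m crank '[[0.0003,0,0.00027,0,0],[0,0,0,0,0]]'|grep wrist
python3 -c "
from h import *
feel(2)"
```

```text
wrist_force: [12.5, 1.8, 6.2]
drawn 96.57 mean F [13.15  2.74 -3.43] last [12.95  2.8  -3.23]
```

```bash
python3 -m crank '[[0.0002,0,0.00018,0,0],[0,0,0,0,0]]'|grep wrist
python3 -c "
from h import *
feel(2)"
python3 - <<'E'
from h import *
h=cv2.cvtColor(viewer.camera('side')['img'],cv2.COLOR_BGR2HSV);m=cv2.inRange(h,(12,110,90),(28,255,255))
n,L,st,ce=cv2.connectedComponentsWithStats(m)
print([(ce[i].round(1).tolist(),int(st[i,4])) for i in range(1,n) if st[i,4]>5 and 310<ce[i][0]<385 and 165<ce[i][1]<260])
E
```

```text
wrist_force: [12.5, 2.5, 6.0]
drawn 96.58 mean F [13.61  2.98 -3.9 ] last [14.07  2.61 -4.05]
[([322.6, 192.5], 73), ([347.4, 210.6], 36)]
```

```bash
python3 -m crank '[[-0.0009,0,0.0005,0,0],[0,0,0,0,0]]'|grep wrist
python3 -c "
from h import *
feel(4);prog();s=robot.state();print(s['ft_torque'],s['ee_rot'],s['tcp_pos'])"
```

```text
wrist_force: [9.9, 3.1, 7.0]
drawn 96.57 mean F [11.96  2.92 -1.  ] last [11.5   2.27 -0.71]
drawn 96.57 lat,n [-0.65 -1.16] F(u,l,n) [11.5   2.27 -0.71]
[ 0.06568962 -2.02509728  0.40316133] [ 3.48108328e-02  9.99390537e-01 -8.60027963e-04  2.45393188e-03] [ 0.39704278 -0.18438628  0.1065177 ]
```

```bash
python3 -m crank '[[0.0003,0.0006,0.00027,0,0],[0,0,0,0,0]]'|grep wrist
python3 -c "
from h import *
feel(4);prog()"
```

```text
wrist_force: [11.5, 1.4, 8.2]
drawn 96.65 mean F [13.11  2.18 -1.38] last [13.05  2.03 -1.6 ]
drawn 96.65 lat,n [-0.26 -1.18] F(u,l,n) [13.05  2.03 -1.6 ]
```

```bash
python3 -m crank '[[0.0002,0.0003,0.0002,0,0],[0,0,0,0,0]]'|grep wrist
python3 -c "
from h import *
feel(4);prog()"
```

```text
wrist_force: [11.1, 0.6, 7.4]
drawn 96.68 mean F [13.31  1.34 -1.62] last [13.54  1.02 -1.47]
drawn 96.68 lat,n [-0.13 -1.2 ] F(u,l,n) [13.54  1.02 -1.47]
```

```bash
cat >> h.py <<'E'
def cen(img):
    h=cv2.cvtColor(img,cv2.COLOR_BGR2HSV);m=cv2.inRange(h,(12,90,80),(28,255,255))
    n,L,st,ce=cv2.connectedComponentsWithStats(m)
    k=[i for i in range(1,n) if st[i,4]>12 and 335<ce[i][0]<385 and 165<ce[i][1]<240]
    return np.average([ce[i] for i in k],axis=0,weights=[st[i,4] for i in k]),[int(st[i,4]) for i in k]
def travel(img,c):
    u,l,n=axes(PSI);Q=RING+.012*u
    a,_=cen(cv2.imread('pics/side5.png'));b,k=cen(img)
    t=np.linspace(-.01,.13,281);P=proj(c,[Q-s*u for s in t])-proj(c,Q)
    e=np.linalg.norm(P-(b-a),axis=1);i=e.argmin();print('travel',t[i].round(4),'resid px',e[i].round(2),k,b.round(1))
E
python3 - <<'E'
from h import *
c=viewer.camera('side');cv2.imwrite('pics/side7.png',c['img'])
for f in('side0','side4','side6','side7'):travel(cv2.imread(f'pics/{f}.png'),c)
E
```

```text
travel 0.002 resid px 1.95 [83] [366.4 183. ]
travel 0.002 resid px 1.27 [75] [366.9 183.4]
travel 0.049 resid px 1.95 [67] [355.4 197.9]
travel 0.086 resid px 1.63 [74] [346.8 210.1]
```

```bash
python3 -m crank '[[0.0002,0,0.0002,0,0],[0,0,0,0,0]]'|grep wrist
python3 -c "
from h import *
feel(4)"
python3 -m crank '[[0.0001,0,0.0001,0,0],[0,0,0,0,0]]'|grep wrist
python3 -c "
from h import *
feel(4)"
```

```text
wrist_force: [9.9, 0.8, 7.2]
drawn 97.26 mean F [12.48  1.07 -1.42] last [12.34  0.41 -1.25]
wrist_force: [10.9, 1.3, 8.4]
drawn 97.3 mean F [13.11  1.98 -1.36] last [12.99  2.03 -1.6 ]
```

```bash
python3 -m crank '[[0.0002,0,0.0002,0,0],[0,0,0,0,0]]'|grep wrist
python3 -c "
from h import *
feel(4)"
python3 -m crank '[[0.0002,0,0.0002,0,0],[0,0,0,0,0]]'|grep wrist
python3 -c "
from h import *
feel(4)"
```

```text
wrist_force: [8.4, 0.1, 6.3]
drawn 98.4 mean F [ 9.93  0.7  -0.73] last [ 9.2   1.1  -1.14]
wrist_force: [6.9, -0.9, 5.2]
drawn 98.94 mean F [ 8.77 -0.06 -0.84] last [ 8.84  0.09 -0.01]
```

Past the peak and the pull is falling, so I'll keep easing it down.

```bash
python3 -m crank '[[0.0003,0,0.0003,0,0],[0,0,0,0,0]]'|grep wrist
python3 -c "
from h import *
feel(3)"
python3 -m crank '[[0.0003,0,0.0003,0,0],[0,0,0,0,0]]'|grep wrist
python3 -c "
from h import *
feel(3)"
```

```text
wrist_force: [5.9, 0.2, 4.1]
drawn 99.85 mean F [ 7.39  0.71 -0.45] last [ 7.35  0.89 -0.05]
wrist_force: [4.2, 0.3, 4.6]
drawn 100.85 mean F [6.35 0.43 0.68] last [5.83 0.33 1.24]
```

```bash
python3 -m crank '[[0.0005,0,0.00045,0,0],[0,0,0,0,0]]'|grep wrist
python3 -c "
from h import *
feel(3)"
python3 -m crank '[[0.0005,0,0.00045,0,0],[0,0,0,0,0]]'|grep wrist
python3 -c "
from h import *
feel(3)"
```

```text
wrist_force: [1.6, -0.6, 2.9]
drawn 102.83 mean F [ 3.57 -0.14  1.1 ] last [ 3.75 -0.26  0.58]
wrist_force: [0.7, -0.1, 1.9]
drawn 103.7 mean F [ 1.22 -0.58  1.23] last [ 1.18 -0.75  0.82]
```

```bash
python3 -m crank '[[0.0005,0,0.00045,0,0],[0,0,0,0,0]]'|grep wrist
python3 -c "
from h import *
feel(3)"
python3 -m crank '[[0.0005,0,0.00045,0,0],[0,0,0,0,0]]'|grep wrist
python3 -c "
from h import *
feel(3)"
```

```text
wrist_force: [0.6, -0.1, 1.7]
drawn 104.06 mean F [ 1.28 -0.41  0.81] last [ 0.81 -0.83  0.47]
wrist_force: [0.0, -0.5, 1.5]
drawn 104.55 mean F [ 1.   -0.21  0.26] last [ 0.99  0.15 -0.16]
```

```bash
python3 -m crank '[[0.0005,0,0.00045,0,0],[0,0,0,0,0]]'|grep wrist
python3 -c "
from h import *
feel(3)"
python3 -m crank '[[0.0005,0,0.00045,0,0],[0,0,0,0,0]]'|grep wrist
python3 - <<'E'
from h import *
feel(3)
c=viewer.camera('side');travel(c['img'],c)
E
```

```text
wrist_force: [-0.2, 0.7, 0.6]
drawn 105.23 mean F [0.28 0.11 0.74] last [ 0.63 -0.49  1.45]
wrist_force: [-0.4, -0.6, 0.7]
drawn 105.96 mean F [ 0.24 -0.49  0.55] last [-0.26 -0.19  0.54]
travel 0.0955 resid px 1.86 [68] [344.3 213. ]
```

```bash
python3 -m crank '[[0.0005,0,0.00045,0,0],[0,0,0,0,0]]'|grep wrist
python3 -c "
from h import *
feel(3)"
python3 -m crank '[[0.0005,0,0.00045,0,0],[0,0,0,0,0]]'|grep wrist
python3 - <<'E'
from h import *
feel(3)
E
```

```text
wrist_force: [-0.4, 1.1, 1.3]
drawn 106.3 mean F [0.76 0.1  0.81] last [ 0.66 -0.54  0.02]
wrist_force: [1.4, 0.9, 1.6]
drawn 106.92 mean F [2.69 0.52 0.65] last [3.16 0.5  0.99]
```

```bash
python3 -m crank '[[0.0005,0,0.00045,0,0],[0,0,0,0,0]]'|grep wrist
python3 - <<'E'
from h import *
feel(3)
c=viewer.camera('side');travel(c['img'],c)
E
```

```text
wrist_force: [4.7, 0.8, 4.1]
drawn 107.09 mean F [ 6.64  0.84 -0.35] last [ 7.33  0.44 -0.25]
travel 0.0965 resid px 1.96 [70] [344.  213.3]
```

```bash
python3 -m crank '[[-0.0005,0,-0.00045,0,0],[-0.0005,0,-0.00045,0,0],[-0.0005,0,-0.00045,0,0],[0,0,0,0,0]]'|grep wrist
python3 -c "
from h import *
feel(3)"
python3 -m crank '[[-0.0005,0,-0.00045,0,0],[-0.0005,0,-0.00045,0,0],[-0.0005,0,-0.00045,0,0],[0,0,0,0,0]]'|grep wrist
python3 - <<'E'
from h import *
feel(3)
c=viewer.camera('side');travel(c['img'],c)
E
```

```text
wrist_force: [0.9, 0.2, 1.1]
drawn 106.2 mean F [0.87 0.27 1.09] last [ 0.25 -0.1   1.08]
wrist_force: [0.4, 0.9, -2.3]
drawn 104.01 mean F [-1.26  0.28 -1.21] last [-1.17  0.2  -1.  ]
travel 0.095 resid px 1.66 [66] [344.5 213.1]
```

```bash
python3 -m crank '[[-0.0013,0,-0.00115,0,0],[-0.0013,0,-0.00115,0,0],[0,0,0,0,0],[0,0,0,0,0]]'|grep wrist
python3 - <<'E'
from h import *
feel(3);prog()
c=viewer.camera('side');travel(c['img'],c)
E
python3 -m crank '[[0.002,0,-0.0022,0,0],[0.002,0,-0.0022,0,0],[0.002,0,-0.0022,0,0],[0,0,0,0,0]]'|grep wrist
```

```text
wrist_force: [-0.4, 0.2, -2.0]
drawn 100.24 mean F [-1.16 -0.28 -0.88] last [-0.97 -0.85 -0.9 ]
drawn 100.24 lat,n [ 0.95 -1.16] F(u,l,n) [-0.97 -0.85 -0.9 ]
travel 0.094 resid px 1.15 [58] [345.2 213.1]
wrist_force: [0.3, 0.4, -1.7]
```

```bash
python3 -m crank '[[0.0025,0,-0.0028,0,0],[0.0033,0,-0.0037,0,0],[0.0033,0,-0.0037,0,0],[0,0,0,0,0]]'|grep wrist
python3 -m crank '[[0.0045,0,-0.005,0,0],[0.0045,0,-0.005,0,0],[0.0045,0,-0.005,0,0],[0,0,-0.02,0,0],[0,0,-0.02,0,0],[0,0,-0.02,0,0],[0,0,-0.02,0,0],[0,0,-0.015,0,0],[0,0,0,0,0]]'
python3 - <<'E'
from h import *
c=viewer.camera('side');travel(c['img'],c);cv2.imwrite('pics/side8.png',c['img'])
go([.4475,.0102,.2522],-1.859)
E
```

```text
wrist_force: [-0.2, -0.9, -1.6]
clock: 22.67
tcp_pos: [0.3665, -0.1815, 0.2343]
ee_rot: [0.035, 0.999, -0.002, 0.002]
wrist_force: [0.6, -0.7, -1.3]
grip_width: 0.0154
gripper_force: 58.9
travel 0.0965 resid px 2.64 [76] [343.5 212.9]
tcp [ 0.3662 -0.1812  0.2323] head 3.0712 z [ 0.002 -0.002 -1.   ] delta [-0.0677  0.1966 -0.02  ] rows 5.0
turn -1.353
```

```bash
python3 -m crank '[[0,0,-0.02,0,0],[-0.005,0.02,0,0,0],[-0.011,0.03,0,0,0],[-0.011,0.03,0,0,0],[-0.011,0.03,0,0,0],[-0.011,0.03,0,0,0],[-0.011,0.03,0,0,0],[-0.0077,0.0266,0,0,0],[0,0,0,0,0]]'|grep tcp
python3 -m crank '[[0,0,0,-0.06,0],[0,0,0,-0.12,0],[0,0,0,-0.12,0],[0,0,0,-0.12,0],[0,0,0,-0.12,0],[0,0,0,-0.12,0],[0,0,0,-0.12,0],[0,0,0,-0.12,0],[0,0,0,-0.12,0],[0,0,0,-0.12,0],[0,0,0,-0.12,0],[0,0,0,-0.093,0]]'
python3 -m crank '[[0,0,0,0,0],[0,0,0,0,0]]'|grep force
python3 - <<'E'
from h import *
import pickle
d={n:viewer.camera(n) for n in('side','top')};pickle.dump(d,open('cams9.pkl','wb'))
w=wsnap('w9.png')
go([.4475,.0102,.0656],-1.859)
s=robot.state();u,l,n=axes(1.283);G=s['tcp_pos']+[0,0,.019]
for k in d:print(k,proj(d[k],[G+.184*u-.028*n,G+.19*u,G+.06*u]).round(1).tolist())
print('wrist',proj(w,[G-.07*u+.012*n,G+.06*u+.012*n,G+.19*u]).round(1).tolist())
side=d['side']['img'];p=proj(d['side'],[G+.1*u])[0].astype(int);q=proj(d['top'],[G+.1*u])[0].astype(int);print(p,q)
b=cv2.resize(side[p[1]-50:p[1]+50,p[0]-33:p[0]+33],(396,600),interpolation=cv2.INTER_CUBIC)
a=cv2.resize(d['top']['img'][q[1]-50:q[1]+50,q[0]-33:q[0]+33],(396,600),interpolation=cv2.INTER_CUBIC)
cv2.imwrite('pics/c9.png',np.hstack([a,b]))
E
```

```text
tcp_pos: [0.4474, 0.0146, 0.2494]
clock: 24.47
tcp_pos: [0.4466, 0.0104, 0.2496]
ee_rot: [-0.601, 0.799, 0.001, -0.001]
wrist_force: [-0.3, 0.6, -0.3]
grip_width: 0.0151
gripper_force: 59.1
wrist_force: [-0.2, 0.4, -2.1]
gripper_force: 59.1
tcp [0.4471 0.0106 0.2505] head -1.8615 z [-0.  0. -1.] delta [ 0.0003 -0.0006  0.1849] rows 4.4
turn -0.0025
side [[237.8, 135.0], [238.8, 126.9], [251.8, 167.7]]
top [[161.0, 245.6], [163.6, 245.9], [219.7, 265.4]]
wrist [[318.9, 165.4], [318.9, 540.5], [319.5, 1420.0]]
[247 154] [203 259]
```

View pics/c9.png

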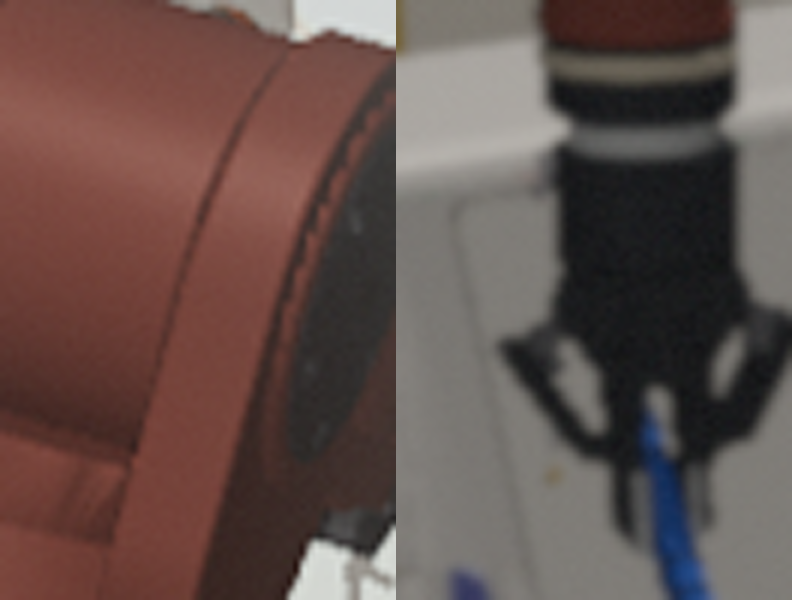

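The crop shows the gripper hiding the shaft in both views. Only the blue handle is visible, in the side view below the gripper. I'll measure it numerically from the wrist and side masks.

Run:
```python
from h import *
import pickle
w=pickle.load(open('pics/w9.pkl','rb'));d=pickle.load(open('cams9.pkl','rb'))['side']
s=robot.state();u,l,n=axes(1.283);G=s['tcp_pos']+[0,0,.019]
h=cv2.cvtColor(w['img'],cv2.COLOR_BGR2HSV);m=cv2.inRange(h,(105,130,60),(125,255,255));m[:,:280]=0;m[:,360:]=0
y,x=np.nonzero(m)
for r in(y.min(),y.min()+3,200,250,300,350,400): 
  q=x[y==r]; print(r,q.min() if q.size else None,q.max() if q.size else None)
print('pred wrist low end top/bottom edges',proj(w,[G-.07*u+.012*n+e*l for e in(-.008,.008)]+[G-.07*u-.012*n]).round(1).tolist())
h=cv2.cvtColor(d['img'],cv2.COLOR_BGR2HSV);m=cv2.inRange(h,(105,130,50),(125,255,255));m[:160]=0;m[260:]=0;m[:,:235]=0;m[:,290:]=0
k,L,st,ce=cv2.connectedComponentsWithStats(m);i=1+st[1:,4].argmax();print(st[i]);y,x=np.nonzero(L==i)
for r in range(y.min(),y.max()+1,4):print(r,x[y==r].min(),x[y==r].max(),end='; ')
print()
for X in(-.07,-.035,0):print(X,proj(d,[G+X*u+a*n+b*l for a in(-.012,.012)for b in(-.008,.008)]).round(1).tolist())
```

```text
173 310 329
176 306 334
200 304 337
250 313 331
300 304 339
350 301 341
400 299 342
pred wrist low end top/bottom edges [[300.3, 165.4], [337.4, 165.3], [319.3, 193.6]]
[254 174  13  39 179]
174 255 255; 178 255 257; 182 256 260; 186 257 261; 190 257 261; 194 258 262; 198 259 263; 202 260 264; 206 261 266; 210 263 266; 
-0.07 [[267.9, 213.0], [261.9, 214.0], [269.8, 208.6], [263.7, 209.6]]
-0.035 [[264.0, 201.1], [258.1, 202.0], [265.9, 196.5], [259.9, 197.4]]
0 [[260.3, 189.4], [254.4, 190.2], [262.0, 184.6], [256.0, 185.5]]
```

```bash
python3 -m crank '[[0,-0.0006,0.03,-0.0025,0],[0,0,0.035,0,0],[0,0,0.035,0,0],[0,0,0.03,0,0],[0,0,0.02,0,0],[0,0,0.01,0,0],[0,0,0,0,0],[0,0,0,0,0]]'
python3 - <<'E'
from h import *
go([.4483,.0100,.0690],-1.859)
E
```

```text
clock: 25.45
tcp_pos: [0.448, 0.0105, 0.0915]
ee_rot: [-0.599, 0.801, -0.0, 0.0]
wrist_force: [0.2, -0.4, -1.0]
grip_width: 0.015
gripper_force: 59.2
tcp [0.448  0.0105 0.0915] head -1.8571 z [ 0.  0. -1.] delta [ 0.0004 -0.0005  0.0225] rows 0.5
turn 0.0019
```

```bash
python3 -m crank '[[0,0,0.005,0,0],[0,0,0.005,0,0],[0,0,0.004,0,0],[0,0,0,0,0]]'|egrep 'tcp|wrist'
python3 -m crank '[[0,0,0.003,0,0],[0,0,0.002,0,0],[0,0,0,0,0]]'|egrep 'tcp|wrist'
python3 -m crank '[[0,0,0.002,0,0],[0,0,0,0,0]]'|egrep 'tcp|wrist'
```

```text
tcp_pos: [0.4477, 0.0106, 0.0764]
wrist_force: [-0.5, 0.4, -1.7]
tcp_pos: [0.4477, 0.0106, 0.0715]
wrist_force: [-0.3, -0.9, -2.3]
tcp_pos: [0.4477, 0.0106, 0.0696]
wrist_force: [-0.4, -0.4, -1.4]
```

```bash
python3 -m crank '[[0,0,0.001,0,0],[0,0,0,0,0]]'|egrep 'tcp|wrist'
python3 -m crank '[[0,0,0.001,0,0],[0,0,0,0,0]]'|egrep 'tcp|wrist'
python3 -m crank '[[0,0,0.001,0,0],[0,0,0,0,0]]'|egrep 'tcp|wrist'
```

```text
tcp_pos: [0.448, 0.0105, 0.069]
wrist_force: [-0.2, -0.4, -1.1]
tcp_pos: [0.4482, 0.0102, 0.0685]
wrist_force: [-1.7, -2.2, 3.8]
tcp_pos: [0.4484, 0.01, 0.0683]
wrist_force: [-4.2, -1.5, 10.6]
```

```bash
python3 -m crank '[[0,0,-0.0012,0,0],[0,0,0,0,0]]'|egrep 'tcp|wrist'
python3 -m crank '[[0,0,0,0,0.018],[0,0,0,0,0.02],[0,0,0,0,0.024],[0,0,0,0,0.03],[0,0,0,0,0.036],[0,0,0,0,0.036],[0,0,0,0,0.036],[0,0,0,0,0.036]]'
python3 -m crank '[[0,0,-0.005,0,0.036],[0,0,-0.01,0,0.036],[0,0,-0.02,0,0.036],[0,0,-0.03,0,0.036],[0,0,-0.04,0,0.036],[0,0,-0.04,0,0.036],[0,0,-0.02,0,0.036],[0,0,0,0,0.036]]'
python3 - <<'E'
from h import *
w=wsnap('w10.png');c=viewer.camera('side');travel(c['img'],c);cv2.imwrite('pics/side10.png',c['img'])
go([.4467,.0105,.23],-1.8595)
def st(c):
    h=cv2.cvtColor(c,cv2.COLOR_BGR2HSV);m=cv2.inRange(h,(105,130,60),(125,255,255));m[:,:290]=0;m[:,350:]=0;m[:120]=0;m[310:]=0
    y,x=np.nonzero(m);return y.min(),y.max(),cv2.fitLine(np.c_[x,y].astype(np.float32),cv2.DIST_L2,0,.01,.01).ravel().round(3)
print(st(cv2.imread('pics/w2.png')),st(w['img']))
a=cv2.imread('pics/side0.png');dd=cv2.absdiff(a,c['img']).max(2)
k,L,S,ce=cv2.connectedComponentsWithStats((dd>50).astype(np.uint8));print([(S[i].tolist()) for i in range(1,k) if S[i,4]>8 and S[i,0]>150 and S[i,1]>130])
E
```

```text
tcp_pos: [0.4482, 0.0103, 0.0686]
wrist_force: [-0.8, -1.5, 4.4]
clock: 27.53
tcp_pos: [0.4478, 0.0106, 0.0681]
ee_rot: [-0.599, 0.801, 0.0, 0.0]
wrist_force: [-0.2, 0.2, -0.8]
grip_width: 0.0361
gripper_force: 0.0
clock: 28.2
tcp_pos: [0.4498, 0.01, 0.2395]
ee_rot: [-0.599, 0.801, -0.003, 0.003]
wrist_force: [1.3, -0.8, 0.5]
grip_width: 0.036
gripper_force: 0.0
travel 0.096 resid px 2.59 [81] [343.6 212.8]
tcp [0.4484 0.0104 0.2347] head -1.8564 z [ 0.002 -0.001 -1.   ] delta [0.0004 0.0017 0.0047] rows 0.1
turn 0.0031
(np.int64(145), np.int64(291), array([ 9.00000e-03, -1.00000e+00,  3.19300e+02,  2.19811e+02],
      dtype=float32)) (np.int64(144), np.int64(285), array([ 3.00000e-03, -1.00000e+00,  3.23914e+02,  2.16284e+02],
      dtype=float32))
[[362, 176, 5, 3, 9], [361, 183, 13, 6, 28], [338, 207, 10, 9, 23], [328, 244, 16, 13, 100]]
```

```bash
python3 -m crank '[[0,0,0,0,0.036],[0,0,0,0,0.036],[0,0,0,0,0.036]]'|egrep 'tcp|wrist'
python3 - <<'E'
from h import *
import pickle
w=wsnap('w11.png')
def st(f,c):
    h=cv2.cvtColor(c['img'],cv2.COLOR_BGR2HSV);m=cv2.inRange(h,(105,130,60),(125,255,255));m[:,:290]=0;m[:,350:]=0;m[:120]=0;m[310:]=0
    y,x=np.nonzero(m);p=[x[(y>r-3)&(y<r+4)].mean().round(1) for r in(160,270)]
    u,l,n=axes(1.283);S=np.array([.4475,.0105,.085])
    print(f,y.min(),y.max(),p,proj(c,[S-.07*u+.012*n,S+.06*u+.012*n]).round(1).tolist())
st('w2',pickle.load(open('pics/w2.pkl','rb')));st('w11',w)
c=viewer.camera('side');travel(c['img'],c)
a=cv2.imread('pics/side0.png')
def b(i):
    h=cv2.cvtColor(i,cv2.COLOR_BGR2HSV);m=cv2.inRange(h,(105,130,50),(125,255,255));m[:200]=0;m[290:]=0;m[:,:240]=0;m[:,290:]=0
    k,L,S,ce=cv2.connectedComponentsWithStats(m);i=1+S[1:,4].argmax();return S[i],ce[i].round(2)
print(b(a),b(c['img']))
E
```

```text
tcp_pos: [0.4472, 0.0107, 0.232]
wrist_force: [-0.1, 0.2, -0.3]
w2 145 291 [np.float64(319.6), np.float64(318.7)] [[319.3, 140.3], [319.2, 288.4]]
w11 144 290 [np.float64(318.4), np.float64(318.5)] [[320.0, 139.7], [319.6, 286.6]]
travel 0.096 resid px 2.33 [76] [343.7 213. ]
(array([254, 232,  18,  44, 222], dtype=int32), array([262.24, 255.67])) (array([254, 232,  18,  44, 217], dtype=int32), array([262.46, 255.39]))
```

```bash
python3 -c "
from station import hand_in
print(hand_in())"
```

```text
the job is handed in; nothing more can be done
None
```

The job is handed in, though the hand-in gave no verdict: the sash is down and held by its catch at about 95 mm of travel (camera estimate), and the pole is back in its rest within about 1 mm of where it started.

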